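# Chilling balls from the carousel into the screw-cap tub

## Robot

A 7-joint arm with a two-finger parallel gripper is mounted at the origin on the work surface. World frame = base frame: x ahead of the robot, y to its left, z up, the work surface at z = 0. Lengths are in m, angles in degrees, forces in N, time in s.
With the tool pointing down it reaches from about 0.4 to 0.875 m from the base axis. Payload 19.3 kg.
Tool frame: the origin (TCP) lies midway between the tips of the shut fingers; the grasp point (between the pads) lies 19 mm behind it (hold_point_z is the distance from the TCP to the grasp point, in m); z points along the fingers, y is the direction in which the jaws open and shut (so a half turn about z gives the same grasp; the last joint's range is limited). The gripper opens to 85 mm and grips with 20 to 120 N. Pads are 22 mm wide; open, the fingers measure 114 mm over their backs; the gripper's body (76 mm by 85 mm) begins 54 mm behind the grasp point. The pads swing forward as they close: fully open they stand 13 mm farther back than shut.
Start: joints at [65.306, 29.874, -2.08, 91.645, 1.215, 58.505, -6.463], TCP at [0.221, -0.585, 0.231] pointing down, gripper open.
Joint ranges: [-166.77, 166.77], [-17.47, 122.26], [-85.68, 81.53], [9.62, 139.38], [-72.42, 252.41], [9.2, 110.78], [-144.41, 144.41]. Speed limits (degrees/s): [108.29, 108.29, 136.94, 136.94, 172.46, 172.46, 172.46].

## Interface

Orientations are given as a 3x3 rotation matrix whose columns are the frame's x, y, z axes.
In Python, from bench import get_state, snapshot, camera_info, sign_off, hold_point_z gives the robot as it stands.
- The arm moves only by the shell command python3 -m inch 'ROWS' [OPENING] [FORCE]. ROWS is text: rows parted by semicolons, each of 4 numbers parted by spaces: the shift along the tool's x, y, z in mm, then the turn about the tool's z in rad. In form: tx ty tz turn; .... A call has 1 to 8 rows; each row shifts and turns the commanded pose from where the row before left it, along the tool's axes as they then stand; what a row does not reach is not made up. A row lasts 1/10 s, in which the tool goes at most 50 mm and 8.59 degrees, less where a joint would pass 70% of its speed; a pose out of reach is approached as far as the arm can. A call with a gripper value outside its range is refused whole. OPENING is the opening, from 0 (shut) to 1 (fully open), set as the call begins (- or left out, the last holds). The fingers move at their own pace and stop on an object; FORCE is the grip in N (left out, the last holds). Time passes only in rows, so rows that do not move let the fingers close. It gives the time, the measured TCP pose, the force and the opening at its end, in the units of the state.
- get_state(): the state, without advancing time (a new reading comes with each control period).
- snapshot(name): name is "scene" or "top"; returns (picture, depth): 480x640x3 uint8, blue, green, red; 480x640 float32, m along the optical axis (not along the pixel's ray), 0 where there is no reading.
- camera_info(name): a dict with "K" (3x3 intrinsics, pixels), "rvec" (rotation vector, rad) and "tvec" (3), from world to camera coordinates, as OpenCV has them. Camera axes: x right, y down, z forward; pixel columns grow to the right and rows downward; lengths in m; the calibration is good to about 2 mm. A picture is of the moment at which its call begins. camera_info takes no time and is no camera call.
- sign_off(): hands the job in, once; it reports no verdict.
The state is a dict: "t": time; "qpos": joint angles; "dq": joint speeds; "joint_torque": joint torques, N m; "tcp_pos": TCP position; "eef_rot": TCP orientation; "contact_force": force on the tool from outside, world axes, zero at the start; "wrist_torque": the same for the moment, N m; "opening": finger opening in m.
Only numpy, scipy, OpenCV 4.12 (cv2) and the standard library are available. Lean on these libraries where they do the work, as an engineer would, in place of code of your own. Each camera call takes 0.05 s, during which the arm holds its last target. There are 200 camera calls.

## Task

Get all the steel chilling balls into the tub for the freezer, and leave the cubes in the carousel. First unscrew the tub's cap all the way and swing it fully aside; then, for each ball, turn the carousel to bring its compartment to the spout and tip the carousel so the ball rolls into the tub (do not touch the balls with the gripper while they are in the carousel). When every ball is in, leave the carousel lowered flat on its rest, swing the still-loose cap back over the tub and only then screw it down tight; do not disturb the things standing behind.

Things in the scene. Friction and masses are not known exactly. Their poses are not given: they have to be found in the camera images.
- dispenser: Fixed white steel unit, base plate 180 x 555 x 8 mm. Frame: origin on the shelf, z up, x roughly away from the robot, y to the left. In this frame (mm): tub axis at (0, -150), carousel axis at (0, 70), post of the cap's swing arm (16 mm thick) at (0, -250). Its place varies by some cm and its yaw up to 0.3 rad.
- tub_floor (a point): Centre of the inner floor of the round steel tub, 12 mm above the shelf; inner radius 63 mm, wall 4 mm, rim 63 mm above this floor; it holds three balls side by side. Axes as the dispenser's.
- cap (a joint): Angle of the tub's captive cap about its own upright axis, relative to its swing arm: 0 = screwed tight (start), grows as it is unscrewed anticlockwise seen from above, stop at 1.4 rad = fully loose. Stays where left (friction 0.1 N m). The cap does not rise; it stays on its arm.
- cap_grip (a point): Grip point on the cap's axis, 117 mm above the shelf: in an upright wooden bar 64 mm long along this point's x, 14 mm thick along its y, reaching 12 mm over and 18 mm under this point, on a steel disc of 69 mm radius whose top is 30 mm under it. Take it from above across its thickness. Turns with cap and arm.
- swing_arm (a joint): Angle of the level arm carrying the cap about its post: 0 = cap over the tub (start); grows anticlockwise seen from above, the cap moving toward the dispenser's -x, then -y, to (-100, -250) mm at 1.57; stop at 1.7 rad, tub clear from 1.5. Cap axis 100 mm from the post. Stays where left (friction 0.3 N m). To keep the cap angle, turn the gripper with the arm.
- wheel (a joint): Wheel angle in its cradle, rad, anticlockwise from above, two turns free each way, starts near 0, stays where left (friction 0.2 N m). Six equal open compartments between walls 42 mm high, radius 26 to 123 mm; at 0 and every 60 degrees one is centred on the spout, which faces the dispenser's -y. Line up within 10 degrees. A clear 45 mm fence rings it but for the 83 mm spout gap with a 3 mm lip.
- wheel_knob (a point): Grip point of the centre knob on the wheel axis, 80 mm above the carousel floor (185 mm above the shelf when level): wooden bar 64 mm long along this point's x, 14 mm thick along its y, reaching 12 mm over and 20 mm under this point. Turns with the wheel, tips with the carousel. Balls beside it reach up to 30 mm below this point.
- wheel_floor (a point): Centre of the carousel floor, 105 mm above the shelf when level; tips with the carousel but does not turn with the wheel; its axes are the dispenser's when level.
- cradle (a joint): Tip angle of the carousel: 0 = flat on its rest (start), grows as the end away from the tub is lifted so the spout slopes into the tub, stop at 0.85 rad. Hinge axis along the dispenser's x through (0, -60, 105) mm of its frame. Its weight (about 4 N at the handle) brings it back, damped, when let go. A ball lined up rolls out at about 0.5 rad, surely by 0.7.
- tip_handle (a point): Middle of the tipping handle, a level round wooden bar 130 mm long along the dispenser's x, 14 mm thick, 310 mm from the hinge axis on the side away from the tub and 30 mm above it (135 mm above the shelf at rest); free space all round. It may turn between the fingers. At 0.7 rad it is about 330 mm high.
- ball1: Smooth steel chilling ball, 50 mm diameter, about 80 g, origin at its centre; starts in a compartment of the carousel, at most one thing in each, none at the spout. May be absent.
- ball2: Smooth steel chilling ball, 50 mm diameter, about 80 g, origin at its centre; starts in a compartment of the carousel, at most one thing in each, none at the spout. May be absent.
- ball3: Smooth steel chilling ball, 50 mm diameter, about 80 g, origin at its centre; starts in a compartment of the carousel, at most one thing in each, none at the spout. May be absent.
- cube1: Steel chilling cube with rounded edges, 40 mm, origin at its centre; starts in a compartment of the carousel and stays there. May be absent.
- cube2: Steel chilling cube with rounded edges, 40 mm, origin at its centre; starts in a compartment of the carousel and stays there. May be absent.
- jigger: Stainless jigger, 105 mm tall, 52 mm wide, origin under its centre; stands at the back of the shelf, leave alone.
- salt_cellar: Glass salt cellar with wooden lid, 88 mm wide, 67 mm tall, origin under its centre; stands at the back of the shelf, leave alone.
- hook1: Round black magnetic hook, 60 mm wide, 44 mm tall, origin under its centre; stands at the back of the shelf, leave alone.
- hook2: The second such hook; stands at the back of the shelf, leave alone.

How it is judged (in metres and radians):
On the way, in this order (a step that is already met when the one before it is completed fails the run):
1. the cap is unscrewed while it is still over the tub (value of joint cap above 1.1 rad and value of joint swing_arm below 0.12 rad), for 0.1 s.
2. the cap is swung aside (value of joint swing_arm above 1.3 rad), for 0.1 s.
3. every chilling ball is in the open tub (horizontal distance between each of ball1, ball2, ball3 and tub_floor below 0.05 m and z of ball1 in the frame of tub_floor between 0 and 0.06 m and z of ball2 in the frame of tub_floor between 0 and 0.06 m and z of ball3 in the frame of tub_floor between 0 and 0.06 m and value of joint swing_arm above 0.8 rad), for 0.2 s.
4. the loose cap is swung back over the tub (value of joint swing_arm below 0.1 rad and value of joint cap above 0.8 rad), for 0.1 s.
At the end, for the whole second after the job is handed in: Every ball lies in the tub (centre within 50 mm of its axis, below the rim), the cubes lie in the carousel, the carousel is down on its rest (within 0.06 rad), the cap is over the tub (arm within 0.1 rad) and screwed tight (within 0.2 rad of its stop) (horizontal distance between each of ball1, ball2, ball3 and tub_floor below 0.05 m and z of ball1 in the frame of tub_floor between 0 and 0.06 m and z of ball2 in the frame of tub_floor between 0 and 0.06 m and z of ball3 in the frame of tub_floor between 0 and 0.06 m and horizontal distance between each of cube1, cube2 and wheel_floor below 0.125 m and z of each of cube1, cube2 in the frame of wheel_floor above 0 m and value of joint cradle below 0.06 rad and value of joint swing_arm below 0.1 rad and value of joint cap below 0.2 rad); the robot touches nothing.
It fails at once if the gripper or arm touches a ball in the carousel ((distance between ball1 and wheel_floor below 0.135 m and contact force between any of the fingers, the arm and ball1 above 0.5 N) or (distance between ball2 and wheel_floor below 0.135 m and contact force between any of the fingers, the arm and ball2 above 0.5 N) or (distance between ball3 and wheel_floor below 0.135 m and contact force between any of the fingers, the arm and ball3 above 0.5 N)).
It fails at once if a thing standing behind is disturbed (distance of any of jigger, salt_cellar, hook1, hook2 from where it was at the start of the episode above 0.03 m).
Of ball1, ball2, ball3 only 2 to 3 are there at a start; the rules pass over those that are not, and their reading is None.
Of cube1, cube2 only 1 to 2 are there at a start; the rules pass over those that are not, and their reading is None.
At some moment in a run one of ball1, ball2, ball3 may be knocked a few centimetres aside while the robot is not near it.
Once in a run the grip may slacken for a moment while it holds something.
It also fails if it takes over 210 s, if anything falls off the work surface, if the arm or the gripper's body presses on something with over 40 N, if the wrist force passes 120 N, or if a joint passes its speed limit or range.

## Working session

There is one attempt and no reset: what is moved stays moved. The work goes in short steps, Python scripts to look and compute and a shell command to move; the robot and the scene stay as the last step left them, time stands still between calls to the robot, and variables do not carry over. Pictures are saved under pics/ and viewed, about 12 in all and at most 16, crops included, and the job is handed in when it is done.

```bash
mkdir -p pics; ls
cat > h.py <<'E'
import numpy as np,cv2
from bench import *
def cam(n):
    c=camera_info(n);R=cv2.Rodrigues(np.array(c["rvec"],float))[0];return np.array(c["K"]),R,np.array(c["tvec"],float).ravel()
def cloud(n,d):
    K,R,t=cam(n);v,u=np.mgrid[:480,:640]
    P=np.stack([(u-K[0,2])/K[0,0]*d,(v-K[1,2])/K[1,1]*d,d],-1)
    return (P-t)@R
def proj(n,p):
    K,R,t=cam(n);q=(np.atleast_2d(p)@R.T+t)@K.T;return q[:,:2]/q[:,2:]
def ray(n,u,v,z):
    K,R,t=cam(n);d=R.T@np.linalg.solve(K,[u,v,1]);o=-R.T@t;return o+d*(z-o[2])/d[2]
def st():
    s=get_state();R=np.array(s["eef_rot"])
    print("t",s["t"],"tcp",np.round(s["tcp_pos"],4),"x",np.round(R[:,0],3),"z",np.round(R[:,2],3),"F",np.round(s["contact_force"],1),"op",s["opening"],"q",np.round(s["qpos"],0))
    return s
E
python3 - <<'E'
from h import *
st();print(hold_point_z)
for n in("scene","top"):
    p,d=snapshot(n);cv2.imwrite(f"pics/{n}0.png",p);np.save(n,d);K,R,t=cam(n);print(n,-R.T@t,R[2],K[0,0])
E
```

```text
pics
t 0.0 tcp [ 0.2205 -0.5845  0.2307] x [ 0.936  0.353 -0.   ] z [-0.     0.001 -1.   ] F [ 0.1  0.3 -1. ] op 0.08540718153710455 q [65. 30. -2. 92.  1. 59. -6.]
0.0187
scene [1.0867357  0.07989457 0.9356683 ] [-0.51827841 -0.08129986 -0.85133884] 579.4203629587959
top [0.52622377 0.01596106 0.87987118] [ 0.0982203   0.00100867 -0.99516419] 444.6209487833157
```

View pics/top0.png

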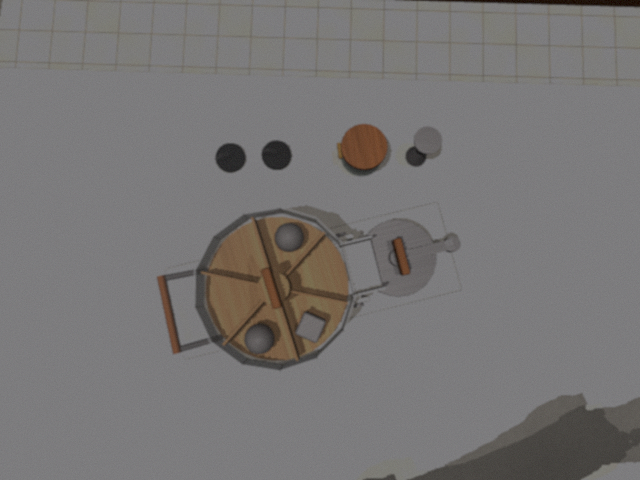

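View pics/scene0.png

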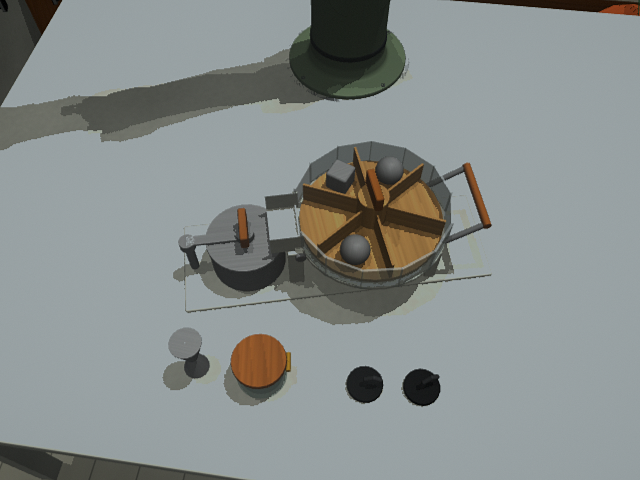

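Run:
```python
from h import *
for nm,z,pts in [("handle",.142,[(161,278),(177,350)]),("knob",.197,[(264,268),(277,306)]),("cap",.129,[(396,239),(406,274)]),("post",.11,[(452,243)]),("balls",.13,[(289,237),(258,338)]),("cube",.145,[(311,326)])]:
    print(nm,[np.round(ray("top",*p,z)[:2],4) for p in pts])
d=np.load("top.npy");P=cloud("top",d);p=cv2.imread("pics/top0.png")
hsv=cv2.cvtColor(p,cv2.COLOR_BGR2HSV)
for nm,(u0,u1,v0,v1),zr in [("handle",(150,190,268,360),(.125,.16)),("knob",(255,290,255,315),(.185,.21)),("cap",(385,415,230,285),(.115,.14)),("post",(440,465,228,255),(.05,.2))]:
    Q=P[v0:v1,u0:u1].reshape(-1,3);m=(Q[:,2]>zr[0])&(Q[:,2]<zr[1]);Q=Q[m]
    if nm!="post":
      h=hsv[v0:v1,u0:u1].reshape(-1,3)[m];Q=Q[h[:,1]>110]
    c=Q.mean(0);w,V=np.linalg.eigh(np.cov(Q[:,:2].T));a=V[:,1]
    (r,s,ang)=cv2.minAreaRect((Q[:,:2]*1000).astype(np.float32));print(nm,len(Q),np.round(c,4),"rect",np.round(r,1),np.round(s,1),round(ang,1),"axis deg",round(np.degrees(np.arctan2(a[1],a[0])),1))
```

```text
handle [array([0.5258, 0.281 ]), array([0.4101, 0.2475])]
knob [array([0.5458, 0.1046]), array([0.4887, 0.0824])]
cap [array([ 0.6034, -0.1084]), array([ 0.5447, -0.1261])]
post [array([ 0.6012, -0.2091])]
balls [array([0.6013, 0.0731]), array([0.4316, 0.1183])]
cube [array([0.4552, 0.0308])]
handle 431 [0.4668 0.2652 0.1417] rect [467.9 265.5] [125.5  10.2] 15.3 axis deg -164.3
knob 405 [0.516  0.0924 0.1964] rect [516.2  92.9] [63.9 14. ] 20.0 axis deg -160.0
cap 309 [ 0.5749 -0.1171  0.1279] rect [ 575.1 -117.9] [61.4 12.8] 15.7 axis deg -164.7
post 271 [ 0.6007 -0.2107  0.093 ] rect [ 601.9 -210.2] [26.9 36.4] 2.0 axis deg 109.3
```

Run:
```python
import cv2
p=cv2.imread("pics/top0.png")[190:380,140:480];cv2.imwrite("pics/c0.png",cv2.convertScaleAbs(cv2.resize(p,None,fx=2.35,fy=2.35,interpolation=cv2.INTER_CUBIC),alpha=1.7))
```

```text
(no output)
```

View pics/c0.png

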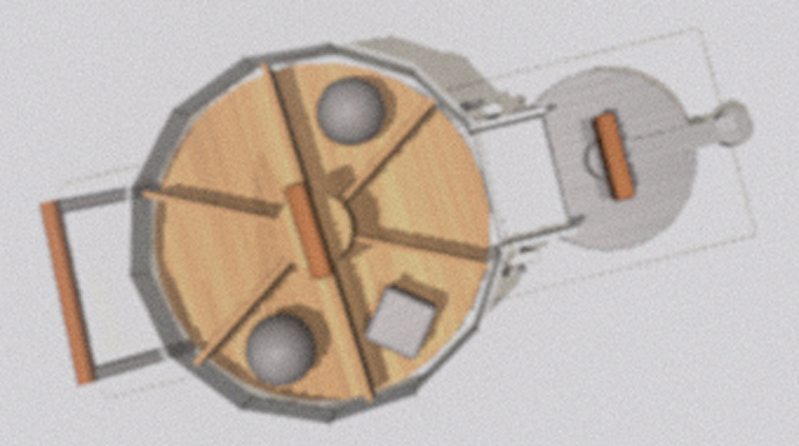

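```bash
cat >> h.py <<'E'
YAW=np.radians(15.6);EX=np.array([np.cos(YAW),np.sin(YAW)]);EY=np.array([-EX[1],EX[0]])
TUB=np.array([.575,-.1175]);ORG=TUB+.150*EY;POST=ORG-.250*EY;WH=ORG+.070*EY;HAN=ORG+.250*EY
def go(xy,z,angdeg=None):
    "delta in tool axes (mm) as they stand now; turn (rad) to make afterwards; shifts valid if turn is made last"
    s=get_state();R=np.array(s["eef_rot"]);d=R.T@(np.array([*xy,z])-s["tcp_pos"])*1000
    a=np.degrees(np.arctan2(R[1,0],R[0,0]));print("delta tool mm",np.round(d,1),"tool ang",round(a,1),"q7",round(s["qpos"][6],1),end=" ")
    if angdeg is not None:
        e=(a-angdeg+180)%360-180;print("turn rad",round(np.radians(e),3),end="")
    print()
E
python3 -m inch '0 0 0 0.089;0 0 0 0' 1 60; python3 -c "
from h import *
st();go(TUB,.2,15.6)"
```

```text
t: 0.3
tcp_pos: [0.2205, -0.5846, 0.231]
eef_rot: [[0.964, 0.267, -0.0], [0.267, -0.964, 0.001], [-0.0, -0.001, -1.0]]
contact_force: [-0.6, -0.4, -0.8]
opening: 0.0854
t 0.3 tcp [ 0.2205 -0.5846  0.231 ] x [ 0.964  0.267 -0.   ] z [-0.     0.001 -1.   ] F [-0.6 -0.4 -0.8] op 0.08542417116093175 q [ 64.  30.  -1.  92.   0.  58. -11.]
delta tool mm [ 466.2 -355.6   31.1] tool ang 15.5 q7 -11.0 turn rad -0.002
```

```bash
R='29 -22 2 0'; python3 -m inch '29 -22 2 0;29 -22 2 0;29 -22 2 0;29 -22 2 0;29 -22 2 0;29 -22 2 0;29 -22 2 0;29 -22 2 0' >/dev/null; python3 -m inch '29 -22 2 0;29 -22 2 0;29 -22 2 0;29 -22 2 0;29 -22 2 0;29 -22 2 0;29 -22 2 0;29 -22 2 0' >/dev/null;  python3 -m inch '0 0 0 0;0 0 0 0' >/dev/null; python3 -c "
from h import *
st();go(TUB,.098,15.6)"
```

```text
t 2.1 tcp [ 0.5732 -0.1204  0.1989] x [ 0.962  0.272 -0.001] z [-0.001  0.    -1.   ] F [ 0.2 -0.8  0.4] op 0.08557825650753437 q [ 12.  29.  -8.  99.   5.  52. -72.]
delta tool mm [  2.6  -2.3 100.9] tool ang 15.8 q7 -72.5 turn rad 0.003
```

```bash
python3 -m inch '1 -1 12 0;1 -1 20 0;0 0 20 0;0 0 18 0;0 0 15 0;0 0 10 0;0 0 5 0;0 0 0 0' 0.5 60; python3 -m inch '0 0 0 0;0 0 0 0;0 0 0 0;0 0 0 0;0 0 0 0;0 0 0 0' 0 80;  python3 -c "
from h import *
st();go(TUB,.098,15.6);p,d=snapshot('top');cv2.imwrite('pics/t1.png',p)"
```

```text
t: 2.9
tcp_pos: [0.5743, -0.1188, 0.0989]
eef_rot: [[0.963, 0.268, -0.001], [0.268, -0.963, 0.0], [-0.001, -0.0, -1.0]]
contact_force: [0.2, 0.7, -0.2]
opening: 0.0426
t: 3.5
tcp_pos: [0.5752, -0.1176, 0.1009]
eef_rot: [[0.963, 0.269, 0.002], [0.269, -0.963, 0.001], [0.002, -0.0, -1.0]]
contact_force: [-4.9, 7.2, 16.7]
opening: 0.0126
t 3.5 tcp [ 0.5752 -0.1176  0.1009] x [0.963 0.269 0.002] z [ 0.002  0.001 -1.   ] F [-4.9  7.2 16.7] op 0.012594273764536968 q [ 11.  36.  -7. 103.   7.  41. -74.]
delta tool mm [-0.2 -0.2  2.9] tool ang 15.6 q7 -74.3 turn rad 0.0
```

```bash
python3 -m inch '0 0 -2 0;0 0 0 -0.1;0 0 0 -0.1;0 0 0 -0.1;0 0 0 -0.1;0 0 0 -0.1;0 0 0 -0.1;0 0 0 0'; python3 -m inch '0 0 0 -0.1;0 0 0 -0.1;0 0 0 -0.1;0 0 0 -0.1;0 0 0 -0.1;0 0 0 -0.1;0 0 0 -0.1;0 0 0 0'; python3 -c "
from h import *
s=st();go(TUB,.1,15.6);print(s['wrist_torque'])"
```

```text
t: 4.35
tcp_pos: [0.5745, -0.1177, 0.1017]
eef_rot: [[0.64, 0.768, 0.0], [0.768, -0.64, 0.001], [0.001, -0.001, -1.0]]
contact_force: [-1.6, 8.1, 1.0]
opening: 0.0125
t: 5.15
tcp_pos: [0.5743, -0.1175, 0.1016]
eef_rot: [[-0.006, 1.0, -0.0], [1.0, 0.006, 0.001], [0.001, -0.0, -1.0]]
contact_force: [-3.5, 6.6, 1.3]
opening: 0.0124
t 5.15 tcp [ 0.5743 -0.1175  0.1016] x [-0.006  1.     0.001] z [-0.     0.001 -1.   ] F [-3.5  6.6  1.3] op 0.012383277530489806 q [ 25.  38. -27. 103.  23.  45. -14.]
delta tool mm [0.  0.7 1.6] tool ang 90.3 q7 -13.9 turn rad 1.304
[1.71681249 0.73229271 0.12119562]
```

```bash
python3 -m inch '0 0 0 -0.08;0 0 0 0;0 0 0 0'; python3 -c "
from h import *
s=st();R=np.array(s['eef_rot']);r=s['tcp_pos'][:2]-POST;print(r,np.hypot(*r))
d=.1;c,q=np.cos(d),np.sin(d);n=np.array([[c,-q],[q,c]])@r-r
print(R.T@[*n,0]*1000);p,d=snapshot('top');cv2.imwrite('pics/t2.png',p[160:340,300:540].repeat(3,0).repeat(3,1))"
```

```text
t: 5.45
tcp_pos: [0.5742, -0.1176, 0.1016]
eef_rot: [[-0.082, 0.997, -0.0], [0.997, 0.082, 0.001], [0.001, -0.0, -1.0]]
contact_force: [-3.7, 8.0, 0.9]
opening: 0.0127
t 5.45 tcp [ 0.5742 -0.1176  0.1016] x [-0.082  0.997  0.001] z [-0.     0.001 -1.   ] F [-3.7  8.   0.9] op 0.012670436562423306 q [ 25.  38. -28. 103.  24.  45. -10.]
[-0.02768323  0.09625557] 0.10015735709612095
[-2.45820928e+00 -9.70508119e+00  4.24507958e-04]
```

View pics/t2.png

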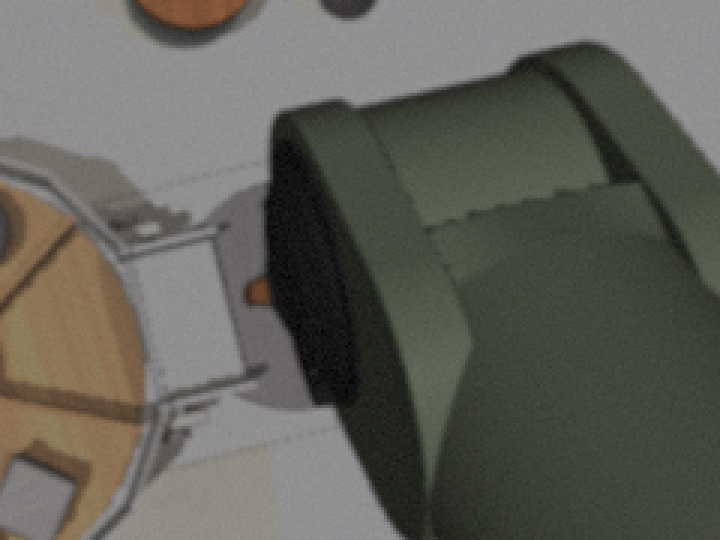

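```bash
python3 -m inch '-2.5 -9.7 0 -0.1;-2.5 -9.7 0 -0.1;-2.5 -9.7 0 -0.1;-2.5 -9.7 0 -0.1;-2.5 -9.7 0 -0.1;-2.5 -9.7 0 -0.1;-2.5 -9.7 0 -0.1;-2.5 -9.7 0 -0.1'; python3 -c "
from h import *
s=st();R=np.array(s['eef_rot']);r=s['tcp_pos'][:2]-POST;print(r,np.hypot(*r),np.degrees(np.arctan2(r[1],r[0]))-105.6, s['wrist_torque'])
d=.1;c,q=np.cos(d),np.sin(d);n=np.array([[c,-q],[q,c]])@r-r
print(R.T@[*n,0]*1000)"
```

```text
t: 6.3
tcp_pos: [0.5129, -0.1669, 0.1016]
eef_rot: [[-0.775, 0.632, -0.001], [0.632, 0.775, 0.001], [0.002, -0.0, -1.0]]
contact_force: [-6.1, 8.9, 3.5]
opening: 0.0128
t 6.3 tcp [ 0.5129 -0.1669  0.1016] x [-0.775  0.632  0.002] z [-0.001  0.001 -1.   ] F [-6.1  8.9  3.5] op 0.01278721486986721 q [ 40.  38. -40. 109.  33.  45.  33.]
[-0.08896877  0.04694693] 0.1005955117056573 46.58034137268717 [1.91341433 1.17583313 0.0626092 ]
[-2.47759629e+00 -9.74534643e+00 -2.94139022e-03]
```

```bash
python3 -m inch '-2.5 -9.7 0 -0.1;-2.5 -9.7 0 -0.1;-2.5 -9.7 0 -0.1;-2.5 -9.7 0 -0.1;-2.5 -9.7 0 -0.1;-2.5 -9.7 0 -0.1;-2.5 -9.7 0 -0.1;-2.5 -9.7 0 -0.1';python3 -m inch '-1 -4 0 -0.04;0 0 0 0;0 0 0 0'; python3 -c "
from h import *
s=st();R=np.array(s['eef_rot']);r=s['tcp_pos'][:2]-POST;print(r,np.hypot(*r),np.degrees(np.arctan2(r[1],r[0]))%360-105.6, np.degrees(np.arctan2(R[1,0],R[0,0]))%360)
"
```

```text
t: 7.1
tcp_pos: [0.5062, -0.2462, 0.1015]
eef_rot: [[-0.994, -0.114, -0.002], [-0.114, 0.994, -0.001], [0.002, -0.0, -1.0]]
contact_force: [-3.9, 3.2, 0.7]
opening: 0.0125
t: 7.4
tcp_pos: [0.508, -0.2508, 0.1016]
eef_rot: [[-0.989, -0.147, -0.001], [-0.147, 0.989, -0.002], [0.001, -0.002, -1.0]]
contact_force: [-4.2, -4.0, 2.7]
opening: 0.0124
t 7.4 tcp [ 0.508  -0.2508  0.1016] x [-0.989 -0.147  0.001] z [-0.001 -0.002 -1.   ] F [-4.2 -4.   2.7] op 0.012438840025953225 q [ 55.  43. -51. 105.  42.  53.  83.]
[-0.09393075 -0.03693616] 0.1009319819735103 95.8661191275265 188.47553336140498
```

```bash
python3 -m inch '0 0 0 0;0 0 0 0;0 0 -5 0;0 0 -20 0;0 0 -40 0;0 0 -40 0;0 0 -40 0;0 0 -40 0' 0.5; python3 -c "
from h import *
st();go(WH,.27,200)"
```

```text
t: 8.2
tcp_pos: [0.5085, -0.2491, 0.2885]
eef_rot: [[-0.989, -0.15, 0.0], [-0.15, 0.989, -0.0], [-0.0, -0.0, -1.0]]
contact_force: [0.2, -1.0, -0.4]
opening: 0.0426
t 8.2 tcp [ 0.5085 -0.2491  0.2885] x [-0.989 -0.15  -0.   ] z [ 0. -0. -1.] F [ 0.2 -1.  -0.4] op 0.04261516303592801 q [ 61.  31. -60.  95.  28.  71.  94.]
delta tool mm [-58.8 338.6  18.5] tool ang -171.4 q7 93.5 turn rad -0.199
```

```bash
python3 -m inch '-6 34 0 0;-6 34 0 0;-6 34 0 0;-6 34 0 0;-6 34 0 0;-6 34 0 0;-6 34 0 0;-6 34 0 0' >/dev/null; python3 -m inch '-6 34 0 0;-6 34 0 0;0 0 0 -0.1;0 0 0 -0.1;0 0 0 0;0 0 0 0'>/dev/null; python3 -c "
from h import *
st();go(WH,.168,200);p,d=snapshot('scene');cv2.imwrite('pics/s1.png',p)"
```

```text
t 9.6 tcp [0.517  0.0956 0.2865] x [-0.94 -0.34 -0.  ] z [ 0.  0. -1.] F [ 0.1 -0.  -0.1] op 0.042575358944879356 q [ 29.  29. -65. 101.  28.  69.  67.]
delta tool mm [  1.5  -0.7 118.5] tool ang -160.1 q7 66.6 turn rad -0.002
```

View pics/s1.png

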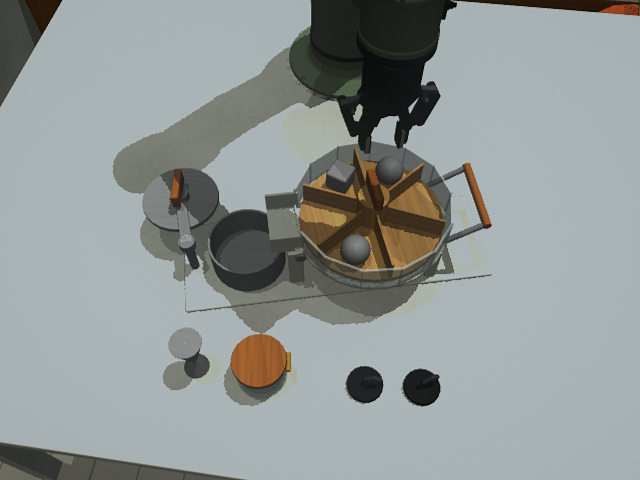

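```bash
python3 -m inch '1 0 20 0;0 0 25 0;0 0 25 0;0 0 20 0;0 0 15 0;0 0 10 0;0 0 2 0;0 0 0 0' 0.5; python3 -m inch '0 0 0 0;0 0 0 0;0 0 0 0;0 0 0 0;0 0 0 0;0 0 -2 0' 0 80;  python3 -c "
from h import *
st();go(WH,.168,20)"
```

```text
t: 10.45
tcp_pos: [0.5163, 0.0954, 0.1696]
eef_rot: [[-0.939, -0.343, 0.0], [-0.343, 0.939, 0.0], [-0.0, 0.0, -1.0]]
contact_force: [-0.6, 0.6, 0.5]
opening: 0.0429
t: 11.05
tcp_pos: [0.5167, 0.0941, 0.1712]
eef_rot: [[-0.94, -0.342, 0.001], [-0.342, 0.94, -0.001], [-0.001, -0.001, -1.0]]
contact_force: [11.0, -5.7, -23.0]
opening: 0.0127
t 11.05 tcp [0.5167 0.0941 0.1712] x [-0.94  -0.342 -0.001] z [ 0.001 -0.001 -1.   ] F [ 11.   -5.7 -23. ] op 0.01274052714505613 q [ 25.  36. -59. 108.  37.  57.  59.]
delta tool mm [0.7 0.5 3.2] tool ang -160.0 q7 59.3 turn rad 3.142
```

```bash
python3 -m inch '0 0 1.5 0;0 0 0 0.12;0 0 0 0.12;0 0 0 0.12;0 0 0 0.12;0 0 0 0.12;0 0 0 0.12;0 0 0 0.12'; python3 -m inch '0 0 0 0.12;0 0 0 0.12;0 0 0 0.04;0 0 0 0;0 0 0 0';  python3 -c "
from h import *
st();go(WH,.168,135.6)"
```

```text
t: 11.85
tcp_pos: [0.5166, 0.0935, 0.1702]
eef_rot: [[-0.879, 0.476, 0.001], [0.476, 0.879, -0.002], [-0.002, -0.002, -1.0]]
contact_force: [1.2, -10.6, 2.4]
opening: 0.0126
t: 12.35
tcp_pos: [0.5164, 0.0932, 0.1702]
eef_rot: [[-0.717, 0.698, 0.0], [0.697, 0.717, -0.003], [-0.002, -0.002, -1.0]]
contact_force: [-0.0, -12.2, 4.7]
opening: 0.0126
t 12.35 tcp [0.5164 0.0932 0.1702] x [-0.717  0.697 -0.002] z [ 0.    -0.003 -1.   ] F [ -0.  -12.2   4.7] op 0.012624180444288261 q [ 15.  31. -43. 109.  27.  51.   4.]
delta tool mm [1.2 0.5 2.2] tool ang 135.8 q7 4.2 turn rad 0.003
```

```bash
python3 -m inch '0 0 0 0;0 0 0 0;0 0 -5 0;0 0 -20 0;0 0 -30 0;0 0 -30 0;0 0 -20 0;0 0 0 0' 0.5 >/dev/null; python3 -c "
from h import *
st();go(HAN,.26,195.6)"
```

```text
t 13.15 tcp [0.517  0.096  0.2777] x [-0.718  0.696 -0.002] z [ 0.004  0.001 -1.   ] F [ 0.4  0.6 -0.2] op 0.042763117517771045 q [ 19.  23. -47. 102.  19.  63.  11.]
delta tool mm [155.2  88.8  17.6] tool ang 135.9 q7 10.7 turn rad -1.042
```

```bash
python3 -m inch '26 15 0 0;26 15 0 0;26 15 0 0;26 15 0 0;26 15 0 0;26 14 0 0;0 0 0 -0.12;0 0 0 -0.12' >/dev/null; python3 -m inch '0 0 0 -0.12;0 0 0 -0.12;0 0 0 -0.12;0 0 0 -0.12;0 0 0 -0.12;0 0 0 -0.12;0 0 0 -0.08;0 0 0 0' >/dev/null; python3 -c "
from h import *
st();go(HAN,.117,195.6);p,d=snapshot('top');cv2.imwrite('pics/t3.png',cv2.convertScaleAbs(p[180:390,120:480].repeat(2,0).repeat(2,1),alpha=1.6))"
```

```text
t 14.75 tcp [0.4658 0.2677 0.2744] x [-0.963 -0.268  0.001] z [-0.001  0.    -1.   ] F [-0.7  0.5  0.8] op 0.04276839818111916 q [  8.  30. -63. 100.  29.  68.  43.]
delta tool mm [ -1.7  -0.5 157.4] tool ang -164.4 q7 42.5 turn rad -0.0
```

View pics/t3.png

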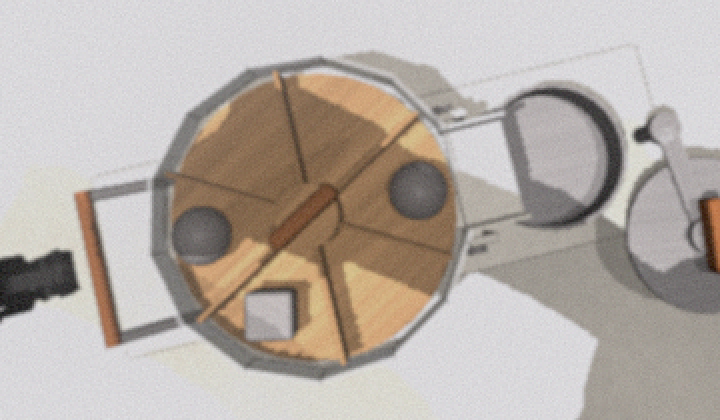

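```bash
python3 -m inch '-1 0 25 0;-1 0 30 0;0 0 30 0;0 0 25 0;0 0 20 0;0 0 15 0;0 0 10 0;0 0 2 0' 0.5; python3 -m inch '0 0 0 0;0 0 0 0;0 0 0 0;0 0 0 0;0 0 0 0;0 0 0 0' 0 50;  python3 -c "
from h import *
st();go(HAN,.117,195.6)"
```

```text
t: 15.6
tcp_pos: [0.4677, 0.2682, 0.1172]
eef_rot: [[-0.964, -0.266, -0.001], [-0.266, 0.964, -0.0], [0.001, -0.0, -1.0]]
contact_force: [0.8, 0.2, 0.6]
opening: 0.0427
t: 16.2
tcp_pos: [0.4684, 0.268, 0.1186]
eef_rot: [[-0.964, -0.266, 0.001], [-0.266, 0.964, -0.0], [-0.001, -0.001, -1.0]]
contact_force: [-1.0, -4.2, 5.5]
opening: 0.0122
t 16.2 tcp [0.4684 0.268  0.1186] x [-0.964 -0.266 -0.001] z [ 0.001 -0.    -1.   ] F [-1.  -4.2  5.5] op 0.012216538834497697 q [  1.  41. -54. 108.  42.  53.  32.]
delta tool mm [1.  0.1 1.6] tool ang -164.6 q7 32.4 turn rad -0.003
```

```bash
python3 -m inch '0 -1.9 -15.5 0;0 -2.6 -15.3 0;0 -3.4 -15.2 0;0 -4.2 -15 0;0 -5 -14.8 0;0 -5.6 -14.5 0;0 -6.4 -14.2 0;0 -7 -13.9 0'; python3 -m inch '0 -3.9 -6.8 0;0 -3.9 -6.7 0;0 -4.2 -6.6 0;0 -4.2 -6.5 0;0 -4.6 -6.3 0;0 -4.6 -6.3 0;0 -4.8 -6.2 0;0 -4.8 -6.1 0'; python3 -c "
from h import *
s=st();d=np.array(s['tcp_pos'])[:2]-(ORG-.06*EY);print(d@EY,d@EX,s['tcp_pos'][2]+.0187-.105);p,d=snapshot('scene');cv2.imwrite('pics/s2.png',p)"
```

```text
t: 17.0
tcp_pos: [0.4778, 0.234, 0.2379]
eef_rot: [[-0.964, -0.267, 0.001], [-0.267, 0.964, 0.002], [-0.002, 0.002, -1.0]]
contact_force: [6.5, 4.6, -6.1]
opening: 0.0122
t: 17.8
tcp_pos: [0.4868, 0.2017, 0.2893]
eef_rot: [[-0.963, -0.269, 0.002], [-0.268, 0.963, 0.004], [-0.003, 0.003, -1.0]]
contact_force: [1.4, 11.8, 0.8]
opening: 0.0124
t 17.8 tcp [0.4868 0.2017 0.2893] x [-0.963 -0.268 -0.003] z [ 0.002  0.004 -1.   ] F [ 1.4 11.8  0.8] op 0.012394139113584989 q [ 17.  29. -64. 100.  28.  69.  51.]
0.2411932345531038 0.0009248994479896935 0.2030192569791353
```

```bash
python3 -m inch '0 -5.2 -5.8 0;0 -5.2 -5.8 0;0 -5.3 -5.7 0;0 -5.4 -5.6 0;0 -2 -2 0;0 0 0 0;0 0 0 0;0 0 0 0'; python3 -c "
from h import *
s=st();d=np.array(s['tcp_pos'])[:2]-(ORG-.06*EY);print(d@EY,d@EX,s['tcp_pos'][2]+.0187-.105);p,d=snapshot('scene');cv2.imwrite('pics/s3.png',p)"
```

```text
t: 18.65
tcp_pos: [0.4929, 0.1803, 0.3145]
eef_rot: [[-0.963, -0.269, 0.002], [-0.269, 0.963, 0.005], [-0.003, 0.004, -1.0]]
contact_force: [-0.1, 13.9, 8.5]
opening: 0.012
t 18.65 tcp [0.4929 0.1803 0.3145] x [-0.963 -0.269 -0.003] z [ 0.002  0.005 -1.   ] F [-0.1 13.9  8.5] op 0.011991364677787119 q [ 21.  27. -65.  99.  26.  71.  55.]
0.21895917172870222 0.0009855907886571532 0.228180028292147
```

View pics/s3.png

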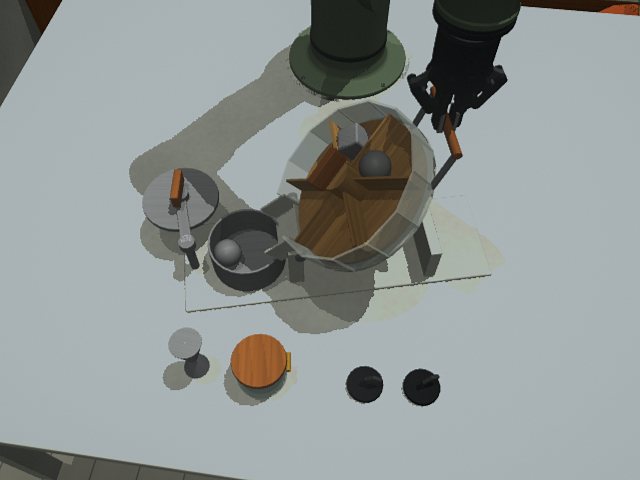

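```bash
python3 -m inch '0 2 2 0;0 10.7 11.3 0;0 10.4 11.6 0;0 9.6 12.3 0;0 9.2 12.6 0;0 8.4 13.1 0;0 7.8 13.5 0;0 7 13.9 0' >/dev/null; python3 -m inch '0 6.4 14.2 0;0 5.6 14.5 0;0 5 14.8 0;0 4.2 15 0;0 3.4 15.2 0;0 2.6 15.3 0;0 1.9 15 0;0 0 0 0'; python3 -c "
from h import *
st();go(HAN,.117,195.6)"
```

```text
t: 20.3
tcp_pos: [0.4691, 0.2681, 0.1176]
eef_rot: [[-0.964, -0.266, 0.002], [-0.266, 0.964, -0.0], [-0.002, -0.001, -1.0]]
contact_force: [10.7, 2.0, -6.2]
opening: 0.0118
t 20.3 tcp [0.4691 0.2681 0.1176] x [-0.964 -0.266 -0.002] z [ 0.002 -0.    -1.   ] F [10.7  2.  -6.2] op 0.011754556268281736 q [  1.  41. -54. 108.  42.  53.  32.]
delta tool mm [1.7 0.1 0.6] tool ang -164.6 q7 32.4 turn rad -0.003
```

```bash
python3 -m inch '0 0 0 0;0 0 0 0;0 0 -5 0;0 0 -25 0;0 0 -40 0;0 0 -40 0;0 0 -40 0;0 0 0 0' 0.5 >/dev/null; python3 -c "
from h import *
st();go(WH,.26,135.6);p,d=snapshot('top');cv2.imwrite('pics/t4.png',cv2.convertScaleAbs(p[180:390,120:480].repeat(2,0).repeat(2,1),alpha=1.6))"
```

```text
t 21.1 tcp [0.4688 0.2697 0.2732] x [-0.964 -0.267 -0.006] z [ 0.005  0.003 -1.   ] F [ 0.2 -0.7 -0.3] op 0.042550431714772796 q [  8.  31. -63. 100.  29.  68.  42.]
delta tool mm [   1.5 -181.5   12.9] tool ang -164.5 q7 42.3 turn rad 1.045
```

View pics/t4.png

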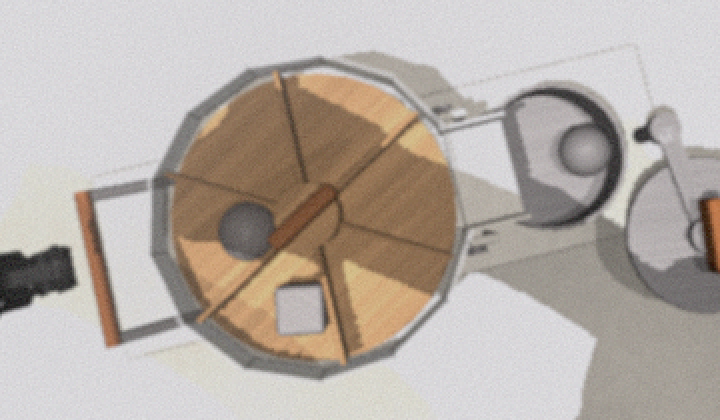

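```bash
python3 -m inch '0 -30 0 0;0 -30 0 0;0 -30 0 0;0 -30 0 0;0 -30 0 0;0 -31 0 0;0 0 0 0.12;0 0 0 0.12' >/dev/null; python3 -m inch '0 0 0 0.12;0 0 0 0.12;0 0 0 0.12;0 0 0 0.12;0 0 0 0.12;0 0 0 0.12;0 0 0 0.085;0 0 0 0' >/dev/null; python3 -c "
from h import *
st();go(WH,.1705,135.6)"
```

```text
t 22.75 tcp [0.5158 0.0938 0.2678] x [-0.714  0.701  0.   ] z [-0.001 -0.001 -1.   ] F [-0.5 -0.9 -0.7] op 0.04294469605936142 q [ 20.  25. -49. 102.  21.  62.   9.]
delta tool mm [ 0.4  0.6 97.3] tool ang 135.5 q7 9.2 turn rad -0.001
```

```bash
python3 -m inch '0 0 20 0;0 0 25 0;0 0 20 0;0 0 15 0;0 0 10 0;0 0 7 0;0 0 0 0' 0.5 >/dev/null; python3 -m inch '0 0 0 0;0 0 0 0;0 0 0 0;0 0 0 0;0 0 0 0;0 0 0 0' 0 80;python3 -m inch '0 0 0 -0.12;0 0 0 -0.12;0 0 0 -0.12;0 0 0 -0.12;0 0 0 -0.12;0 0 0 -0.12;0 0 0 -0.12;0 0 0 -0.12';python3 -m inch '0 0 0 -0.12;0 0 0 -0.12;0 0 0 -0.12;0 0 0 -0.12;0 0 0 -0.12;0 0 0 0';  python3 -c "
from h import *
st();go(WH,.171,225.6)"
```

```text
t: 24.05
tcp_pos: [0.5161, 0.0934, 0.1721]
eef_rot: [[-0.714, 0.7, 0.0], [0.7, 0.714, -0.001], [-0.001, -0.001, -1.0]]
contact_force: [-5.9, -4.2, 10.8]
opening: 0.0127
t: 24.85
tcp_pos: [0.5164, 0.0943, 0.1722]
eef_rot: [[-0.982, -0.189, 0.001], [-0.189, 0.982, 0.0], [-0.001, 0.0, -1.0]]
contact_force: [-3.6, 1.8, 5.0]
opening: 0.0125
t: 25.45
tcp_pos: [0.5161, 0.0948, 0.1722]
eef_rot: [[-0.703, -0.711, 0.0], [-0.711, 0.703, 0.001], [-0.001, 0.001, -1.0]]
contact_force: [-6.7, 4.0, 8.8]
opening: 0.0126
t 25.45 tcp [0.5161 0.0948 0.1722] x [-0.703 -0.711 -0.001] z [ 0.     0.001 -1.   ] F [-6.7  4.   8.8] op 0.012557171517343623 q [ 29.  40. -66. 108.  42.  61.  80.]
delta tool mm [ 0.5 -0.1  1.2] tool ang -134.7 q7 80.1 turn rad -0.005
```

```bash
python3 -m inch '0 0 0 0;0 0 0 0;0 0 -5 0;0 0 -15 0;0 0 -25 0;0 0 -20 0;0 0 0 0' 0.5 >/dev/null; for i in 1 2 3; do python3 -m inch '0 0 0 0.13;0 0 0 0.13;0 0 0 0.13;0 0 0 0.13;0 0 0 0.13;0 0 0 0.13;0 0 0 0.13;0 0 0 0.13' >/dev/null; done;  python3 -c "
from h import *
st();go(WH,.171,45.3);p,d=snapshot('top');cv2.imwrite('pics/t5.png',cv2.convertScaleAbs(p[180:390,120:480].repeat(2,0).repeat(2,1),alpha=1.6))"
```

```text
t 28.55 tcp [0.5162 0.094  0.2367] x [0.696 0.718 0.   ] z [ 0.  0. -1.] F [ 0.  -0.3 -0.7] op 0.04247154464692496 q [  5.  22. -28. 105.  13.  55. -73.]
delta tool mm [ 0.  -0.5 65.7] tool ang 45.9 q7 -72.8 turn rad 0.011
```

```bash
python3 -m inch '0 0 15 0.01;0 0 20 0;0 0 15 0;0 0 10 0;0 0 5 0;0 0 0 0' 0.5 >/dev/null; python3 -m inch '0 0 0 0;0 0 0 0;0 0 0 0;0 0 0 0;0 0 0 0;0 0 0 0' 0 80;python3 -m inch '0 0 0 -0.12;0 0 0 -0.12;0 0 0 -0.12;0 0 0 -0.12;0 0 0 -0.12;0 0 0 -0.12;0 0 0 -0.12;0 0 0 -0.12';python3 -m inch '0 0 0 -0.12;0 0 0 -0.12;0 0 0 -0.12;0 0 0 -0.12;0 0 0 -0.12;0 0 0 0';  python3 -c "
from h import *
st();go(WH,.171,135.6)"
```

```text
t: 29.8
tcp_pos: [0.5159, 0.0946, 0.1722]
eef_rot: [[0.699, 0.715, 0.0], [0.715, -0.699, 0.001], [0.0, -0.0, -1.0]]
contact_force: [-7.4, 3.2, 10.2]
opening: 0.0125
t: 30.6
tcp_pos: [0.5153, 0.0948, 0.1722]
eef_rot: [[-0.19, 0.982, -0.001], [0.982, 0.19, 0.0], [0.001, -0.001, -1.0]]
contact_force: [-12.7, 5.1, 14.1]
opening: 0.0127
t: 31.2
tcp_pos: [0.5149, 0.0946, 0.1721]
eef_rot: [[-0.711, 0.703, -0.002], [0.703, 0.711, 0.0], [0.001, -0.001, -1.0]]
contact_force: [-17.6, 3.2, 19.1]
opening: 0.0125
t 31.2 tcp [0.5149 0.0946 0.1721] x [-0.711  0.703  0.001] z [-0.002  0.    -1.   ] F [-17.6   3.2  19.1] op 0.012461315665922835 q [ 18.  32. -48. 108.  30.  53.   1.]
delta tool mm [-0.8  0.5  1.1] tool ang 135.4 q7 0.9 turn rad -0.004
```

```bash
python3 -m inch '0 0 0 0;0 0 0 0;0 0 -5 0;0 0 -20 0;0 0 -30 0;0 0 -30 0;0 0 -20 0;0 0 0 0' 0.5 >/dev/null; python3 -m inch '26 15 0 0;26 15 0 0;26 15 0 0;26 15 0 0;26 15 0 0;26 14 0 0;0 0 0 -0.12;0 0 0 -0.12' >/dev/null; python3 -m inch '0 0 0 -0.12;0 0 0 -0.12;0 0 0 -0.12;0 0 0 -0.12;0 0 0 -0.12;0 0 0 -0.12;0 0 0 -0.085;0 0 0 0' >/dev/null; python3 -c "
from h import *
st();go(HAN,.117,195.6);p,d=snapshot('top');cv2.imwrite('pics/t6.png',cv2.convertScaleAbs(p[180:390,120:480].repeat(2,0).repeat(2,1),alpha=1.6))"
```

```text
t 33.6 tcp [0.4687 0.2669 0.2758] x [-0.966 -0.259  0.001] z [-0.001  0.    -1.   ] F [ 0.7 -0.2 -0.4] op 0.042629990607696504 q [ 11.  33. -68.  99.  32.  70.  39.]
delta tool mm [  0.9   1.1 158.8] tool ang -165.0 q7 39.4 turn rad -0.011
```

View pics/t6.png

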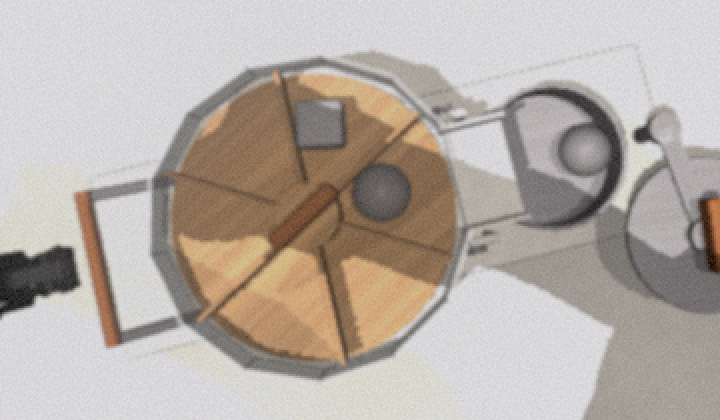

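```bash
python3 -m inch '0 1 25 -0.01;0 0 30 0;0 0 30 0;0 0 25 0;0 0 20 0;0 0 15 0;0 0 10 0;0 0 3 0' 0.5; python3 -m inch '0 0 0 0;0 0 0 0;0 0 0 0;0 0 0 0;0 0 0 0;0 0 0 0' 0 50;  python3 -c "
from h import *
st();go(HAN,.117,195.6)"
```

```text
t: 34.45
tcp_pos: [0.4684, 0.268, 0.1177]
eef_rot: [[-0.964, -0.266, -0.001], [-0.266, 0.964, -0.0], [0.001, -0.0, -1.0]]
contact_force: [-0.8, -0.4, 0.3]
opening: 0.0426
t: 35.05
tcp_pos: [0.4689, 0.2681, 0.1191]
eef_rot: [[-0.964, -0.267, 0.001], [-0.267, 0.964, 0.0], [-0.001, -0.0, -1.0]]
contact_force: [-0.8, -2.5, 6.5]
opening: 0.012
t 35.05 tcp [0.4689 0.2681 0.1191] x [-0.964 -0.267 -0.001] z [ 0.001  0.    -1.   ] F [-0.8 -2.5  6.5] op 0.01200424669591166 q [  4.  43. -59. 108.  45.  56.  30.]
delta tool mm [1.5 0.1 2.1] tool ang -164.5 q7 29.8 turn rad -0.002
```

```bash
python3 -m inch '0 -1.9 -15.5 0;0 -2.6 -15.3 0;0 -3.4 -15.2 0;0 -4.2 -15 0;0 -5 -14.8 0;0 -5.6 -14.5 0;0 -6.4 -14.2 0;0 -7 -13.9 0'; python3 -m inch '0 -3.9 -6.8 0;0 -3.9 -6.7 0;0 -4.2 -6.6 0;0 -4.2 -6.5 0;0 -4.6 -6.3 0;0 -4.6 -6.3 0;0 -4.8 -6.2 0;0 -4.8 -6.1 0' >/dev/null; python3 -m inch '0 -5.2 -5.8 0;0 -5.2 -5.8 0;0 -5.3 -5.7 0;0 -5.4 -5.6 0;0 -2 -2 0;0 0 0 0;0 0 0 0;0 0 0 0'; python3 -c "
from h import *
p,d=snapshot('scene');cv2.imwrite('pics/s4.png',p)"
```

```text
t: 35.85
tcp_pos: [0.4783, 0.234, 0.2385]
eef_rot: [[-0.964, -0.267, 0.001], [-0.267, 0.964, 0.002], [-0.002, 0.002, -1.0]]
contact_force: [5.9, 5.7, -4.2]
opening: 0.0124
t: 37.45
tcp_pos: [0.4934, 0.18, 0.3152]
eef_rot: [[-0.963, -0.269, 0.002], [-0.269, 0.963, 0.005], [-0.003, 0.004, -1.0]]
contact_force: [-0.1, 14.6, 8.7]
opening: 0.0118
```

View pics/s4.png

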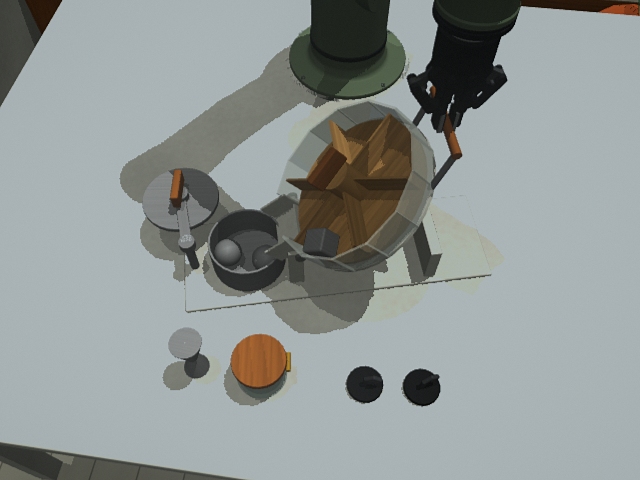

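Both balls are in the tub (228,252 and 265,255), and the cube stays in the carousel (322,242). Lower, release, then go to the cap.

```bash
python3 -m inch '0 2 2 0;0 10.7 11.3 0;0 10.4 11.6 0;0 9.6 12.3 0;0 9.2 12.6 0;0 8.4 13.1 0;0 7.8 13.5 0;0 7 13.9 0' >/dev/null; python3 -m inch '0 6.4 14.2 0;0 5.6 14.5 0;0 5 14.8 0;0 4.2 15 0;0 3.4 15.2 0;0 2.6 15.3 0;0 1.9 15.5 0;0 0 0 0'; python3 -m inch '0 0 0 0;0 0 0 0;0 0 -5 0;0 0 -25 0;0 0 -40 0;0 0 -40 0;0 0 -40 0;0 0 0 0' 0.5 >/dev/null; python3 -c "
from h import *
st();go((.508,-.2508),.26,188.5);p,d=snapshot('top');cv2.imwrite('pics/t7.png',cv2.convertScaleAbs(p[180:390,120:520].repeat(2,0).repeat(2,1),alpha=1.6))
P=cloud('top',d);m=(cv2.cvtColor(p,cv2.COLOR_BGR2HSV)[...,1]>100)&(P[...,2]>.115)&(P[...,2]<.145)
for nm,k in(('cap',m&(P[...,1]<-.15)),('handle',m&(P[...,1]>.2))):
  Q=P[k];print(nm,len(Q),Q.mean(0),cv2.minAreaRect((Q[:,:2]*1000).astype(np.float32)))"
```

```text
t: 39.1
tcp_pos: [0.469, 0.2681, 0.1172]
eef_rot: [[-0.964, -0.267, 0.001], [-0.267, 0.964, -0.0], [-0.001, -0.0, -1.0]]
contact_force: [8.1, 3.1, -4.3]
opening: 0.012
t 39.9 tcp [0.4693 0.2693 0.2731] x [-0.964 -0.267 -0.006] z [ 0.005  0.003 -1.   ] F [ 1.   0.1 -1.2] op 0.042545398971756326 q [ 10.  33. -68. 100.  33.  70.  40.]
delta tool mm [ 101.5 -511.6   11.9] tool ang -164.5 q7 39.5 turn rad 0.122
cap 356 [ 0.50923536 -0.24879172  0.12711901] ((509.55987548828125, -250.69166564941406), (62.23930358886719, 13.560647010803223), 9.0538330078125)
handle 429 [0.46544948 0.2649914  0.14172638] ((467.91998291015625, 265.8302307128906), (126.4186019897461, 10.354808807373047), 15.852285385131836)
```

View pics/t7.png

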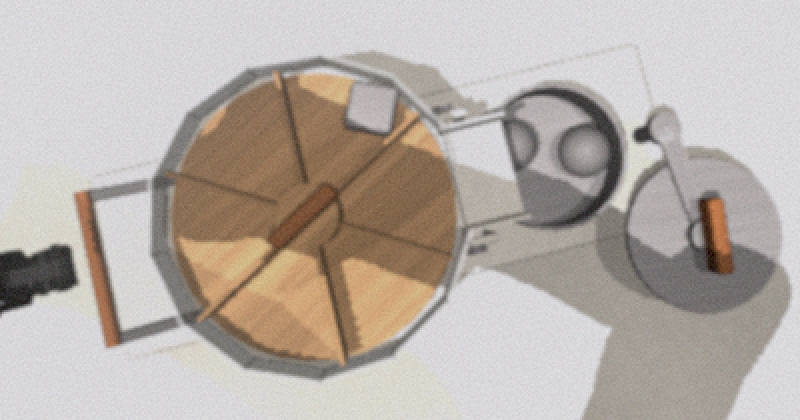

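```bash
python3 -m inch '6.8 -34.1 0 0;6.8 -34.1 0 0;6.8 -34.1 0 0;6.8 -34.1 0 0;6.8 -34.1 0 0;6.8 -34.1 0 0;6.8 -34.1 0 0;6.8 -34.1 0 0' >/dev/null;python3 -m inch '6.8 -34.1 0 0;6.8 -34.1 0 0;6.8 -34.1 0 0;6.8 -34.1 0 0;6.8 -34.1 0 0;6.8 -34.1 0 0;6.8 -34.1 0 0;0 0 0 0.12' >/dev/null; python3 -m inch '0 0 0 0;0 0 0 0' >/dev/null; python3 -c "
from h import *
st();go((.508,-.2508),.101,188.6)"
```

```text
t 41.75 tcp [ 0.5065 -0.2514  0.2681] x [-0.988 -0.154  0.001] z [-0.001  0.    -1.   ] F [ 0.4  0.3 -0.6] op 0.04274831809277673 q [ 65.  36. -68.  96.  35.  72.  88.]
delta tool mm [ -1.6   0.4 167.1] tool ang -171.2 q7 88.2 turn rad 0.004
```

```bash
python3 -m inch '-1.5 0 25 0;0 0 30 0;0 0 30 0;0 0 30 0;0 0 20 0;0 0 15 0;0 0 10 0;0 0 6 0' 0.5 >/dev/null; python3 -m inch '0 0 0 0;0 0 0 0;0 0 0 0;0 0 0 0;0 0 0 0;0 0 0 0' 0 80;  python3 -c "
from h import *
s=st();R=np.array(s['eef_rot']);r=s['tcp_pos'][:2]-POST;print(r,np.hypot(*r),np.degrees(np.arctan2(r[1],r[0]))%360-105.6)
d=-.1;c,q=np.cos(d),np.sin(d);n=np.array([[c,-q],[q,c]])@r-r
print(R.T@[*n,0]*1000)"
```

```text
t: 43.15
tcp_pos: [0.5086, -0.2519, 0.1029]
eef_rot: [[-0.989, -0.15, 0.001], [-0.15, 0.989, -0.0], [-0.001, -0.0, -1.0]]
contact_force: [0.2, 1.3, 6.3]
opening: 0.0132
t 43.15 tcp [ 0.5086 -0.2519  0.1029] x [-0.989 -0.15  -0.001] z [ 0.001 -0.    -1.   ] F [0.2 1.3 6.3] op 0.013195611075189734 q [ 59.  47. -59. 105.  48.  57.  79.]
[-0.09327011 -0.03809375] 0.10074942434424618 96.6162826283402
[ 1.87769368e+00  9.89414663e+00 -5.92106753e-03]
```

```bash
python3 -m inch '1.9 9.9 0 0.1;1.9 9.9 0 0.1;1.9 9.9 0 0.1;1.9 9.9 0 0.1;1.9 9.9 0 0.1;1.9 9.9 0 0.1;1.9 9.9 0 0.1;1.9 9.9 0 0.1'; python3 -c "
from h import *
s=st();R=np.array(s['eef_rot']);r=s['tcp_pos'][:2]-POST;print(r,np.hypot(*r),np.degrees(np.arctan2(r[1],r[0]))%360-105.6,np.degrees(np.arctan2(R[1,0],R[0,0]))%360)
d=-.1;c,q=np.cos(d),np.sin(d);n=np.array([[c,-q],[q,c]])@r-r
print(R.T@[*n,0]*1000)"
```

```text
t: 43.95
tcp_pos: [0.5094, -0.1742, 0.1029]
eef_rot: [[-0.793, 0.609, 0.001], [0.609, 0.793, -0.002], [-0.002, -0.001, -1.0]]
contact_force: [1.6, -5.3, 5.0]
opening: 0.0124
t 43.95 tcp [ 0.5094 -0.1742  0.1029] x [-0.793  0.609 -0.002] z [ 0.001 -0.002 -1.   ] F [ 1.6 -5.3  5. ] op 0.012407898599534629 q [ 47.  41. -49. 109.  41.  49.  29.]
[-0.09248774  0.03960632] 0.10061134120657252 51.2177832918733 142.47398636866447
[ 2.00141782  9.85577284 -0.01268658]
```

```bash
python3 -m inch '2 9.9 0 0.1;2 9.9 0 0.1;2 9.9 0 0.1;2 9.9 0 0.1;2 9.9 0 0.1;2 9.9 0 0.1;2 9.9 0 0.1;2 9.9 0 0.1'; python3 -m inch '1.8 8.5 0 0.085;0 0 0 0;0 0 0 0;0 0 0 0';python3 -c "
from h import *
s=st();R=np.array(s['eef_rot']);r=s['tcp_pos'][:2]-POST;print(r,np.hypot(*r),np.degrees(np.arctan2(r[1],r[0]))%360-105.6,np.degrees(np.arctan2(R[1,0],R[0,0]))%360)
go(TUB,.1,15.6)"
```

```text
t: 44.75
tcp_pos: [0.5659, -0.1202, 0.1028]
eef_rot: [[-0.115, 0.993, 0.0], [0.993, 0.115, -0.002], [-0.002, 0.0, -1.0]]
contact_force: [0.0, -10.8, 5.2]
opening: 0.0125
t: 45.15
tcp_pos: [0.5745, -0.1175, 0.1029]
eef_rot: [[-0.035, 0.999, 0.002], [0.999, 0.035, -0.002], [-0.002, 0.002, -1.0]]
contact_force: [4.5, -7.4, 2.8]
opening: 0.0122
t 45.15 tcp [ 0.5745 -0.1175  0.1029] x [-0.035  0.999 -0.002] z [ 0.002 -0.002 -1.   ] F [ 4.5 -7.4  2.8] op 0.012169447166024347 q [ 31.  40. -37. 102.  31.  48. -19.]
[-0.02742572  0.09635704] 0.10018407174173577 0.2877313017351497 91.98740443217594
delta tool mm [-0.1  0.5  2.9] tool ang 92.0 q7 -19.0 turn rad 1.333
```

Arm at about 0.005 rad, cap about 1.33 rad. Now screw down, slightly past the stop.

```bash
python3 -m inch '0 0 0 0.12;0 0 0 0.12;0 0 0 0.12;0 0 0 0.12;0 0 0 0.12;0 0 0 0.12;0 0 0 0.12;0 0 0 0'; python3 -m inch '0 0 0 0.12;0 0 0 0.12;0 0 0 0.12;0 0 0 0.11;0 0 0 0.03;0 0 0 0;0 0 0 0';python3 -c "
from h import *
s=st();go(TUB,.1,15.6);print(s['wrist_torque'])"
```

```text
t: 45.95
tcp_pos: [0.5745, -0.1174, 0.1029]
eef_rot: [[0.724, 0.69, 0.002], [0.69, -0.724, -0.002], [-0.0, 0.003, -1.0]]
contact_force: [4.7, -9.2, 0.8]
opening: 0.0127
t: 46.65
tcp_pos: [0.5746, -0.1175, 0.1029]
eef_rot: [[0.965, 0.263, 0.002], [0.263, -0.965, -0.002], [0.002, 0.003, -1.0]]
contact_force: [4.6, -8.5, 2.2]
opening: 0.0125
t 46.65 tcp [ 0.5746 -0.1175  0.1029] x [0.965 0.263 0.002] z [ 0.002 -0.002 -1.   ] F [ 4.6 -8.5  2.2] op 0.012538530880375553 q [ 18.  36. -18. 103.  16.  43. -83.]
delta tool mm [0.4 0.1 2.9] tool ang 15.2 q7 -82.5 turn rad -0.006
[-1.92096485 -0.89308763  0.11908114]
```

Release, retreat up and away (back toward the start), and check.

```bash
python3 -m inch '0 0 0 0;0 0 0 0;0 0 -5 0;0 0 -25 0;0 0 -40 0;0 0 -40 0;0 0 -30 0;0 0 0 0' 0.5 >/dev/null; python3 -m inch '-29 22 0 0;-29 22 0 0;-29 22 0 0;-29 22 0 0;-29 22 0 0;-29 22 0 0;-29 22 0 0;0 0 0 0' >/dev/null;  python3 -m inch '0 0 0 0;0 0 0 0;0 0 0 0' >/dev/null; python3 -c "
from h import *
st();p,d=snapshot('top');cv2.imwrite('pics/t8.png',cv2.convertScaleAbs(p,alpha=1.6))
P=cloud('top',d);m=(cv2.cvtColor(p,cv2.COLOR_BGR2HSV)[...,1]>100)&(P[...,2]>.115)&(P[...,2]<.145)
for nm,k in(('cap',m&(P[...,1]<-.05)&(P[...,0]<.65)),('handle',m&(P[...,1]>.2))):
  Q=P[k];print(nm,len(Q),Q.mean(0),cv2.minAreaRect((Q[:,:2]*1000).astype(np.float32)))"
```

```text
t 48.55 tcp [ 0.4191 -0.3169  0.2422] x [0.964 0.265 0.   ] z [ 0.  0. -1.] F [ 0.2 -0.5 -0.1] op 0.04237905754040127 q [ 44.  21. -17. 105.   7.  55. -51.]
cap 316 [ 0.57467231 -0.11721727  0.12795874] ((575.13671875, -118.12460327148438), (61.35426712036133, 13.12944507598877), 15.186430931091309)
handle 464 [0.46703937 0.2650959  0.14148889] ((475.8630676269531, 230.74407958984375), (126.1239013671875, 86.2509765625), 12.977359771728516)
```

View pics/t8.png

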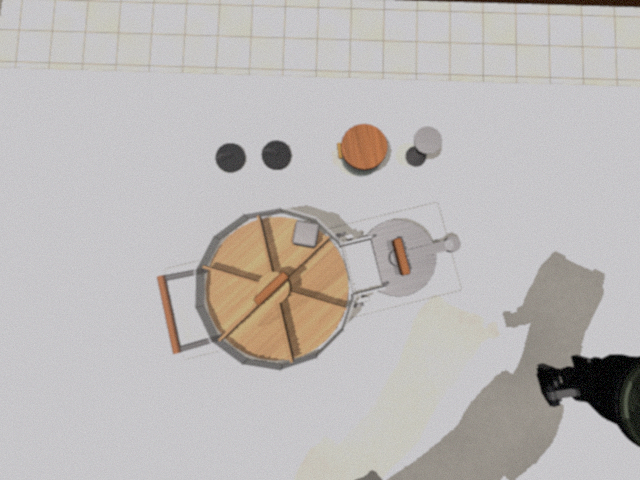

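The cap bar is at (401,256), in its start pose. The handle is at rest, the cube is at (306,234), and the things behind have not moved.

```bash
python3 -c "
from bench import *
print(sign_off())"
```

```text
the job is handed in; nothing more can be done
None
```

The job is handed in after about 49 s of the 210 s allowed. The hand-in reports no verdict. There were two balls and one cube in this run.

**What I did:** I unscrewed the cap about 1.38 rad over the tub and swung it aside to about 1.67 rad. I turned the wheel by −64° for the first ball and +180° for the second, and tipped the carousel to about 0.71 rad each time. I then lowered it to its rest, swung the cap back while still loose at about 1.33 rad, and screwed it down.

**Last checks:**
- **Balls:** both were seen in the tub before the cap went back; I could not see them once it was covered.
- **Cap:** its bar measured within 1 mm and 0.5° of its starting position, so it is over the tub and tight.
- **Carousel:** the handle is back at its starting height, and the cube is in the carousel.
- **Things behind:** they look unmoved in the top picture. I did not measure them.
- **Robot:** the arm is clear of everything, with the measured contact force near zero.

One check disagreed. The last handle measurement gave a box 86 mm wide instead of about 10 mm, most likely stray pixels from the carousel. The handle's mean position and height (141.5 mm, against 141.7 mm at the start) still agreed.

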